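# Oil the drill jig's plunger, then hold a copper busbar hard against its stop

### The arm

A 7-joint arm with a two-finger parallel gripper is mounted at the origin on the work surface. World frame = base frame: x ahead of the robot, y to its left, z up, the work surface at z = 0. Lengths are in mm, angles in rad, forces in N, time in s.
With the tool pointing down it reaches from about 400 to 850 mm from the base axis. Payload 10.4 kg.
Tool frame: the origin (TCP) lies midway between the tips of the shut fingers; the grasp point (between the pads) lies 19 mm behind it (hold_point_z is the distance from the TCP to the grasp point, in mm); z points along the fingers, y is the line along which they close (so a half turn about z gives the same grasp; the last joint's range is limited). The gripper opens to 87 mm and grips with 3 to 60 N. Pads are 19 mm wide; open, the fingers measure 117 mm over their backs; the gripper's body (75 mm by 190 mm) begins 51 mm behind the grasp point.
Start: joints at [1.185, 0.332, -0.065, 1.46, 0.022, 1.35, -0.088], TCP at [221.831, -584.331, 222.576] pointing down, gripper open.
Joint ranges: [-2.6, 2.6], [-0.5, 2.12], [-1.47, 1.34], [0.16, 2.42], [-1.27, 4.41], [0.06, 2.06], [-2.6, 2.6]. Speed limits (rad/s): [2.22, 2.22, 2.79, 2.79, 3.14, 3.14, 3.14].

### API

Orientations are given as a rotation vector (axis times angle).
In Python, from station import * gives the robot as it stands. The module is installed in compiled form; this text tells all that it offers.
- The arm moves only by the shell command python3 -m pendant 'ROWS' [OPENING] [FORCE]. ROWS is JSON, a list of rows, each an object of numbers: "tx", "ty", "tz": the shift along the tool's x, y, z in cm; "ax", "ay", "az": the turn, a rotation vector about the tool's x, y, z in rad. A call has 1 to 5 rows; each row is the pose to reach, as a shift and turn from the pose commanded when the call began, along the tool's axes at that moment; what a row does not reach only later rows make up. A row lasts 1/8 s, in which the tool goes at most 62.5 mm and 10.7 degrees, less where a joint would pass 70% of its speed; a pose out of reach is approached as far as the arm can. A call with a gripper value outside its range is refused whole. OPENING is the finger opening in cm, from 0 to 8.7, set as the call begins (- or left out, the last holds). The fingers move at their own pace and stop on an object; FORCE is the grip in N (left out, the last holds). Time passes only in rows, so rows that repeat a pose let the fingers close. It gives the time, the measured TCP pose, the force, the opening and the grip force at its end, in the units of the state.
- state(): the state, without advancing time (a new reading comes with each control period).
- camera(name): name is "side" or "top"; returns a dict with "img" (480x640x3 uint8, red, green, blue), "fx", "fy", "cx", "cy" (pixels), "world_to_cam" (4x4, takes a point from world to camera coordinates). Camera axes: x right, y down, z forward; pixel columns grow to the right and rows downward; lengths in mm; the calibration is good to about 2 mm. A picture is of the moment at which its call begins. There is no depth.
- sign_off(): hands the job in; it is judged then, once.
The state is a dict: "time": time; "joint_positions": joint angles; "joint_vel": joint speeds; "joint_torque": joint torques, N m; "eef_pos": TCP position; "tool_rot": TCP orientation; "force": force on the tool from outside, world axes, zero at the start; "ft_torque": the same for the moment, N m; "grip_width": finger opening in mm; "gripper_force": force on a finger pad.
Only numpy, scipy, OpenCV 4.12 (cv2) and the standard library are available. Lean on these libraries where they do the work, as an engineer would, in place of code of your own. Each camera call takes 0.05 s, during which the arm holds its last target. There are 200 camera calls.

### The job

Give the jig's sprung plunger a shot of oil by pressing the orange nozzle cap of the pump bottle fully down and letting it come all the way up again. Then take the copper bar (not the aluminium one) from the timber bearers, lay it flat on the drill jig's rest strip and ease it endways between the rails and under the blue bush plate, pushing the plunger back without ramming until the bar's end bears squarely on the stop block. Finish holding it there, your push still on, because the plunger kicks the bar out if you let go, and leave the aluminium bar, the drill, the tin and the brush where they are.

Things in the scene. Friction and masses are not known exactly. Their poses are not given: they have to be found in the camera images.
- jig: Fixed drill jig: dark steel base 280 x 100 x 12 mm, spanning its x -150 to +130 mm. Origin on the bench under the base; x points along the channel towards the stop block, y across, z up. A rest strip 20 mm wide (x -130 to +85, y = 0) carries the bar: its top is 20 mm above the bench.
- mouth (a point): Middle of the channel's mouth, on the rest strip's top (jig x +14, y 0, z +20 mm): the tips of the flared lead-in. The lead-in narrows to two side rails (jig x +28 to +85 mm, inner faces 33 mm apart, tops 36 mm above the bench) that guide the bar's end.
- bush_top (a point): Top centre of the brass drill bush, 53 mm above the bench, on the blue bush plate that bridges the rails (jig x +27 to +59 mm, underside 36 and top 48 mm above the bench: 6 mm clear above the bar). Between bush plate and stop block the channel is open above.
- stop_block: Steel stop block fixed across the end of the jig, 25 x 61 x 36 mm; its origin is at the bottom middle of its front face, which is at jig x = +85 mm and square to the channel; top 48 mm above the bench. The plunger's barrel sticks out 34 mm behind it.
- seat (a point): Point on the rest strip's top at the foot of the stop face, in mid channel (jig x +85, y 0, z +20 mm): the middle of the bar's lower end edge belongs here.
- plunger_nose (a point): Tip of the plunger's round brass nose (8 mm diameter), in mid channel, 25 mm above the bench; at rest 14 mm in front of the stop face.
- plunger (a joint): How far the sprung plunger is pushed back, in m: 0 at rest, 0.014 when its nose is level with the stop face. Pushing it takes 3 N at first and about 8.6 N at 0.014, plus the bar's friction on the rest strip (about 1 to 4 N, more if you press down on it); it kicks the bar back when let go.
- nozzle_top (a point): Centre of the top of the orange nozzle cap (26 mm diameter) on the pump bottle, 174 mm above the bench when up; its small spout looks at the plunger. Press straight down.
- nozzle (a joint): How far the nozzle cap is pressed, in m: 0 up, 0.008 fully down; takes 3 N at first, about 10 N fully down, and springs up again.
- bottle: Fixed red pump bottle, 50 mm diameter, standing in a steel holder of 80 mm diameter beside the jig on its +y side. Origin under its middle on the bench.
- bar: Copper busbar blank, 200 x 30 x 10 mm (x, y, z), about 0.53 kg, loose on the timber bearers, beside the aluminium bar, either of them on the left. Origin at the centre of its underside, x along its length. Either end may go to the stop.
- bar_center (a point): Centre of the copper bar's body.
- alu_bar: Aluminium (silver) bar blank of the same size, 200 x 30 x 10 mm; bystander. Origin at the centre of its underside.
- bearers: Fixed plywood board 170 x 170 x 13 mm with two timber battens across it (along its y, at x -65 and +65 mm, each 22 mm wide); the bars lie along x on top of the battens, their undersides 31 mm above the bench, about 84 mm apart; between the battens there is 18 mm of free height under the bars. Origin under its middle.
- drill: Green pistol drill lying on its side, about 225 x 190 x 60 mm; bystander. Origin under its motor body.
- bush_tin: Open steel tin, 72 mm diameter, 70 mm high; bystander. Origin under its middle.
- chip_brush: Hand brush with a wooden handle, about 200 mm long and under 40 mm high, lying across beyond the jig; bystander. Origin at its underside.
There are look-alikes about, which are no part of the job. There is more than one size of the bar; the one meant has the size given above.

How it is judged (in metres and radians):
On the way, in this order (a step that is already met when the one before it is completed fails the run):
1. the nozzle cap is pressed fully down (value of joint nozzle above 0.0062 m), for 0.1 s.
2. the nozzle cap is up again (value of joint nozzle below 0.0015 m), for 0.1 s.
3. the copper bar lies in the channel, the plunger is pushed back and the bar bears on the stop block (value of joint plunger above 0.0122 m and contact force between bar and stop_block above 1 N and angle between the x axis of bar and the x axis of jig, either way round below 0.07 rad), for 0.3 s.
At the end, for the whole second after the job is handed in: Nozzle cap up (within 1.5 mm); copper bar flat in the channel (middle within 5 mm of its centre line, within 4 degrees), plunger back at least 12.2 of 14 mm, the bar bearing on the stop block with 1 to 60 N, still, fingers on it (all of step 3 and contact force between bar and stop_block below 60 N and contact force between the fingers and bar above 1 N and x of bar_center in the frame of jig between -0.022 and -0.01 m and y of bar_center in the frame of jig between -0.005 and 0.005 m and z of bar_center in the frame of jig between 0.021 and 0.03 m and angle between the z axis of bar and the z axis of jig, either way round below 0.07 rad and linear speed of bar below 0.02 m/s and value of joint nozzle below 0.0015 m); the arm keeps its last pose, push and grip.
It fails at once if the bar is rammed into the stop block (over 80 N) (contact force between bar and stop_block above 80 N).
It fails at once if the aluminium bar is shifted more than 3 cm (distance of alu_bar from where it was at the start of the episode above 0.03 m).
It fails at once if the drill is shifted more than 3 cm (distance of drill from where it was at the start of the episode above 0.03 m).
It fails at once if the tin is shifted more than 3 cm (distance of bush_tin from where it was at the start of the episode above 0.03 m).
It fails at once if the brush is shifted more than 3 cm (distance of chip_brush from where it was at the start of the episode above 0.03 m).
It also fails if it takes over 69 s, if anything falls off the work surface, if the arm or the gripper's body presses on something with over 40 N, if the wrist force passes 120 N, or if a joint passes its speed limit or range.

## Working session

There is one attempt and no reset: what is moved stays moved. The work goes in short steps, Python scripts to look and compute and a shell command to move; the robot and the scene stay as the last step left them, time stands still between calls to the robot, and variables do not carry over. Pictures are saved under pics/ and viewed, at most 10 in all, crops included, and the job is handed in when it is done.

```bash
mkdir -p pics; python3 - <<'E'
from station import *
import cv2,numpy as np
s=state();print(s)
for n in("side","top"):
    c=camera(n);cv2.imwrite(f"pics/{n}0.png",c["img"][:,:,::-1]);np.save(f"pics/{n}0.npy",c["img"])
    print(n,c["fx"],c["fy"],c["cx"],c["cy"],np.round(c["world_to_cam"],4).tolist())
E
```

```text
{'time': 0.0, 'joint_positions': array([ 1.18540888,  0.3328346 , -0.06469284,  1.46092469,  0.02158939,
        1.34990081, -0.08851544]), 'joint_vel': array([ 1.16887833e-03,  7.82839273e-04, -1.51130588e-03, -3.68608013e-05,
        1.17352853e-04, -7.11531289e-04,  1.03197922e-03]), 'joint_torque': array([-9.03439723e-04, -6.23267269e+01,  2.39871209e-02, -3.89898133e+01,
       -6.14892016e-02,  4.00010333e-02,  1.02730435e-04]), 'eef_pos': array([ 221.66031637, -583.96655929,  221.78513222]), 'tool_rot': array([-3.08873357e+00, -5.66497672e-01,  4.75177375e-04]), 'force': array([-0.39411702,  0.59948505, -0.21506208]), 'ft_torque': array([-0.01323286, -0.02908144, -0.02177518]), 'gripper_force': 0.0, 'grip_width': 87.04712530517439}
side 515.0085623577844 515.0085623577844 326.2007183545494 236.32888875997955 [[-0.7007, -0.7135, 0.004, 443.9427], [-0.4481, 0.4356, -0.7807, 336.1636], [0.5552, -0.5488, -0.6249, 1153.762], [0.0, 0.0, 0.0, 1.0]]
top 510.93547618360265 510.93547618360265 316.2306132167616 246.69746323703683 [[-0.0692, -0.9976, -0.0042, 97.2662], [-0.9764, 0.0686, -0.2048, 619.4248], [0.2046, -0.0101, -0.9788, 1414.5836], [0.0, 0.0, 0.0, 1.0]]
```

View pics/side0.png

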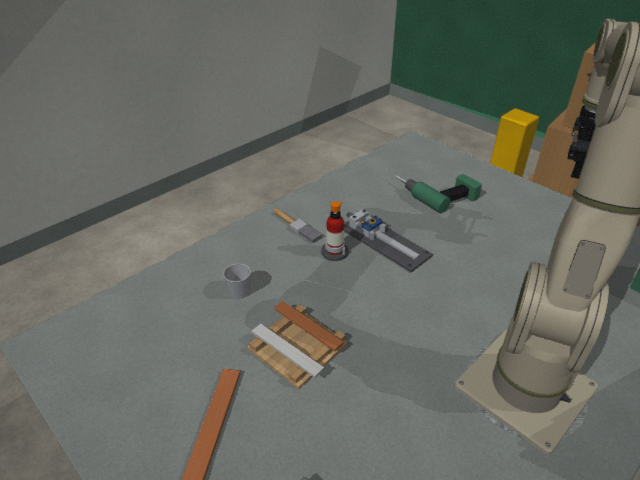

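View pics/top0.png

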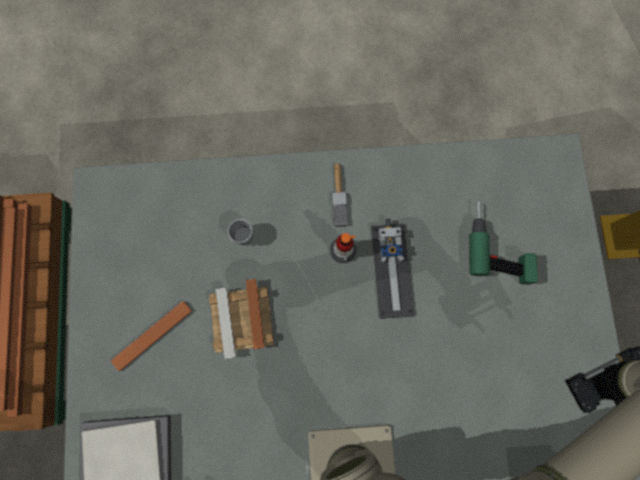

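The side view shows the bottle with its orange cap at about (336,206), the jig around (385,238), and the bearers around (297,343), with the copper bar at (308,326) and the aluminium bar at (287,349). In the top view, the cap is at (345,239), the jig at (393,270) and the copper bar at (255,314). The long copper piece at (150,335) is a look-alike.

```bash
python3 - <<'E'
import cv2,numpy as np
t=cv2.imread("pics/top0.png");s=cv2.imread("pics/side0.png")
def cr(im,x,y,w,h,W,H): return cv2.resize(im[y:y+h,x:x+w],(W,H),interpolation=cv2.INTER_CUBIC)
m=np.vstack([np.hstack([cr(t,325,215,100,110,400,440//1)[:300] if 0 else cr(t,322,215,100,110,272,300), cr(t,200,270,80,100,240,300), np.zeros((300,288,3),np.uint8)]),
 np.hstack([cr(s,310,190,133,100,400,300),cr(s,240,295,120,90,400,300)])])
cv2.imwrite("pics/m.png",m)
E
```

```text
(no output)
```

View pics/m.png

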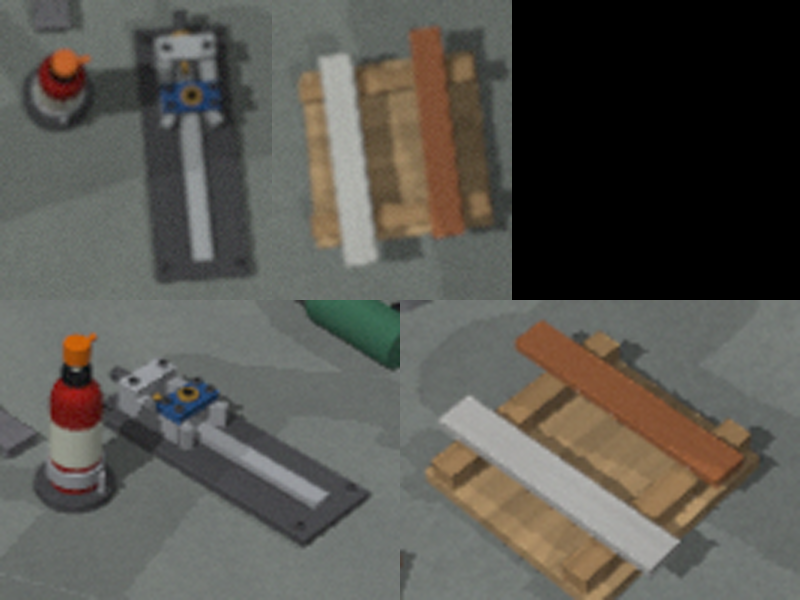

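The montage shows the jig's base, strip, bush and cap clearly, along with the top-face corners of the copper bar in both views. Next I fit the poses from the clicked points.

```bash
cat > h.py <<'E'
import numpy as np
from scipy.optimize import least_squares
CAM={"side":(515.00856,326.20072,236.32889,np.array([[-0.7007,-0.7135,0.004,443.9427],[-0.4481,0.4356,-0.7807,336.1636],[0.5552,-0.5488,-0.6249,1153.762]])),
"top":(510.93548,316.23061,246.69746,np.array([[-0.0692,-0.9976,-0.0042,97.2662],[-0.9764,0.0686,-0.2048,619.4248],[0.2046,-0.0101,-0.9788,1414.5836]]))}
def proj(n,P):
    f,cx,cy,M=CAM[n];q=M[:,:3]@np.asarray(P,float)+M[:,3];return np.array([f*q[0]/q[2]+cx,f*q[1]/q[2]+cy])
def fit(obs,p0,freez=True):
    # obs: (cam,uv,local xyz); p=x,y,yaw[,z]
    def r(p):
        c,s=np.cos(p[2]),np.sin(p[2]);z=p[3] if freez else 0
        return np.concatenate([proj(n,[p[0]+c*a-s*b,p[1]+s*a+c*b,z+h])-uv for n,uv,(a,b,h) in obs])
    k=least_squares(r,p0,loss="soft_l1");return k.x,r(k.x).reshape(-1,2)
E
python3 - <<'E'
from h import *
import cv2
T=lambda x,y:(322+x/2.72-.3,215+y/2.727-.3); B=lambda x,y:(200+(x-272)/3-.3,270+y/3-.3)
S=lambda x,y:(310+x/3.008-.3,190+(y-300)/3-.3); D=lambda x,y:(240+(x-400)/3.333-.3,295+(y-300)/3.333-.3)
jig=[("top",T(136,30),(130,50,12)),("top",T(228,26),(130,-50,12)),("top",T(256,273),(-150,-50,12)),("top",T(158,283),(-150,50,12)),
("top",T(191,260),(-130,10,20)),("top",T(213,258),(-130,-10,20)),("top",T(191,95),(43,0,53)),
("side",S(369,492),(-150,-50,12)),("side",S(304,541),(-150,50,12)),("side",S(328,490),(-130,-10,20)),("side",S(306,507),(-130,10,20)),("side",S(187,392),(43,0,53))]
for fz in(1,0):
    p,r=fit(jig,[560,-60,0]+[0]*fz,fz);print("jig",p.round(3));print(r.round(1).tolist())
bar=[("top",B(411,29),(100,15,0)),("top",B(438,27),(100,-15,0)),("top",B(464,234),(-100,-15,0)),("top",B(436,237),(-100,15,0)),
("side",D(516,341),(100,15,0)),("side",D(542,321),(100,-15,0)),("side",D(745,458),(-100,-15,0)),("side",D(720,478),(-100,15,0))]
p,r=fit(bar,[420,200,0,40]);print("bar",p.round(3));print(r.round(1).tolist())
alu=[("top",B(319,57),(100,15,0)),("top",B(347,54),(100,-15,0)),("top",B(377,261),(-100,-15,0)),("top",B(348,265),(-100,15,0)),
("side",D(440,418),(100,15,0)),("side",D(470,397),(100,-15,0)),("side",D(680,541),(-100,-15,0)),("side",D(656,565),(-100,15,0))]
p,r=fit(alu,[420,280,0,40]);print("alu",p.round(3));print(r.round(1).tolist())
# cap: top centre
p,r=fit([("top",T(66,61),(0,0,0)),("side",S(78,340),(0,0,0))],[560,60,0,174]);print("cap",p.round(2),r.round(1).tolist())
for n,f in(("top","pics/top0.png"),("side","pics/side0.png")):
    h=cv2.cvtColor(cv2.imread(f),cv2.COLOR_BGR2HSV);m=cv2.inRange(h,(8,190,150),(18,255,255))
    k,l,st,ce=cv2.connectedComponentsWithStats(m);print(n,[(st[i].tolist(),ce[i].round(1).tolist()) for i in range(1,k) if st[i,4]>15])
    m=cv2.inRange(h,(4,120,60),(14,225,255))
    k,l,st,ce=cv2.connectedComponentsWithStats(m)
    for i in range(1,k):
        if st[i,4]>300: print(" cu",st[i].tolist(),ce[i].round(1).tolist(),cv2.boxPoints(cv2.minAreaRect(np.argwhere(l==i)[:,::-1].astype(np.float32))).round(1).tolist())
E
```

```text
jig [ 5.61923e+02 -1.67177e+02 -1.00000e-02 -3.06000e+00]
[[-0.2, -1.0], [-1.1, -1.4], [-2.4, 0.7], [-0.5, -0.9], [0.8, -0.4], [-0.4, -0.0], [0.5, -0.4], [0.5, 0.2], [0.3, -0.1], [0.4, 1.7], [3.3, -0.8], [0.8, 0.4]]
jig [ 5.61124e+02 -1.66154e+02 -1.30000e-02]
[[-0.3, -1.0], [-1.2, -1.4], [-2.6, 1.0], [-0.8, -0.7], [0.5, -0.2], [-0.7, 0.2], [0.4, -0.3], [0.6, -0.3], [0.3, -0.6], [0.4, 1.2], [3.4, -1.3], [0.9, -0.2]]
bar [4.48777e+02 2.43701e+02 7.90000e-02 3.81110e+01]
[[-0.8, 0.2], [0.4, -0.7], [0.5, -0.4], [-0.7, 0.2], [-0.1, 0.2], [0.5, -0.3], [0.6, -0.6], [-0.2, 1.1]]
alu [4.28007e+02 3.29136e+02 1.08000e-01 3.94990e+01]
[[-0.4, 0.2], [0.5, -0.6], [0.5, -0.1], [-0.4, 0.5], [-0.1, 0.4], [-0.1, -0.6], [0.8, -0.6], [-0.7, 0.9]]
cap [623.02 -25.9    0.   174.68] [[-0.2, -0.2], [0.3, 0.1]]
top [([342, 235, 10, 7, 46], [345.7, 237.8])]
 cu [0, 193, 52, 238, 9161] [22.9, 306.8] [[-6.800000190734863, 429.70001220703125], [1.7000000476837158, 191.1999969482422], [51.79999923706055, 193.0], [43.29999923706055, 431.5]]
 cu [246, 280, 18, 69, 740] [254.7, 314.3] [[245.3000030517578, 280.20001220703125], [256.8999938964844, 278.8999938964844], [264.20001220703125, 347.0], [252.60000610351562, 348.29998779296875]]
 cu [112, 302, 79, 68, 1223] [150.8, 335.7] [[110.5999984741211, 360.5], [182.8000030517578, 300.29998779296875], [191.1999969482422, 310.5], [119.0, 370.6000061035156]]
side [([331, 202, 10, 9, 51], [334.8, 205.1])]
 cu [275, 302, 68, 50, 943] [309.4, 326.2] [[273.3999938964844, 309.29998779296875], [281.1000061035156, 298.1000061035156], [343.79998779296875, 341.3999938964844], [336.1000061035156, 352.6000061035156]]
 cu [182, 369, 58, 111, 2185] [211.3, 426.2] [[181.6999969482422, 478.8999938964844], [224.1999969482422, 365.5], [243.1999969482422, 372.6000061035156], [200.60000610351562, 486.0]]
```

```bash
python3 - <<'E'
from h import *
import cv2
def ov(n,x,y,w,h,k):
    im=cv2.imread(f"pics/{n}0.png")[y:y+h,x:x+w];im=cv2.resize(im,None,fx=k,fy=k,interpolation=cv2.INTER_CUBIC)
    im=cv2.convertScaleAbs(im,alpha=1.5)
    X,Y,a=561.1,-166.1,-0.013
    def L(pts,col):
        q=[]
        for (u,v,z) in pts:
            g=proj(n,[X+np.cos(a)*u-np.sin(a)*v,Y+np.sin(a)*u+np.cos(a)*v,z]);q.append(((g-[x,y]+.5)*k))
        cv2.polylines(im,[np.array(q).round().astype(np.int32)],True,col,1)
    rect=lambda a,b,c,d,z:[(a,c,z),(b,c,z),(b,d,z),(a,d,z)]
    L(rect(-150,130,-50,50,12),(0,255,0));L(rect(-130,14,-10,10,20),(0,0,255));L(rect(85,110,-30.5,30.5,48),(255,255,0));L(rect(27,59,-24,24,48),(255,0,255))
    return im
a=ov("top",365,215,55,110,5.45);b=ov("side",340,203,100,72,5)
m=np.zeros((600,800,3),np.uint8);m[:a.shape[0],:a.shape[1]]=a;m[:b.shape[0],300:300+b.shape[1]]=b
cv2.imwrite("pics/ov.png",m)
E
```

```text
(no output)
```

View pics/ov.png

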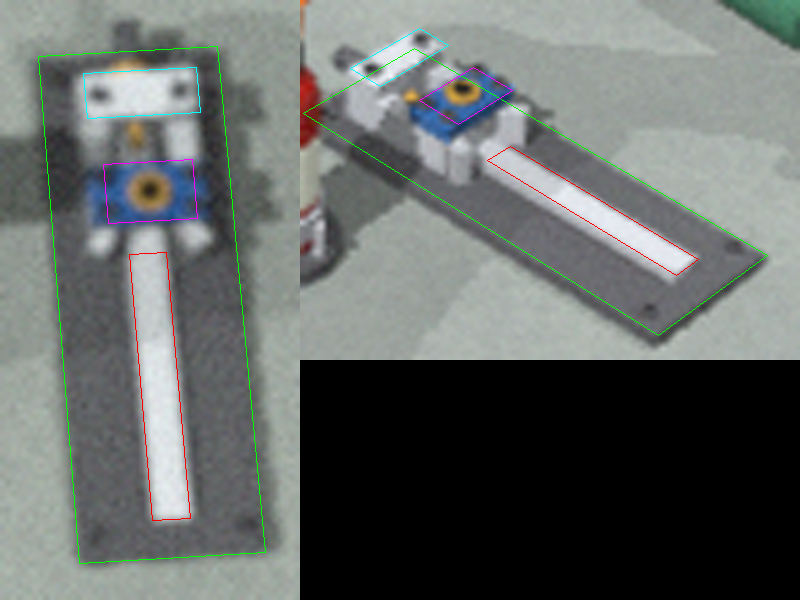

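```bash
python3 - <<'E'
from h import *
T=lambda x,y:(365+x/5.45-.5,215+y/5.45-.5);S=lambda x,y:(340+(x-300)/5-.5,203+y/5-.5)
o=[("top",T(80,563),(-150,50,12)),("top",T(265,554),(-150,-50,12)),("top",T(38,57),(130,50,12)),
("top",T(154,521),(-130,10,20)),("top",T(191,518),(-130,-10,20)),("top",T(83,72),(110,30.5,48)),("top",T(195,66),(110,-30.5,48)),("top",T(199,113),(85,-30.5,48)),("top",T(86,119),(85,30.5,48)),("top",T(150,189),(43,0,53)),
("side",S(768,257),(-150,-50,12)),("side",S(697,261),(-130,-10,20)),("side",S(462,89),(43,0,53)),("side",S(656,335),(-150,50,12))]
for q in(o,[k for k in o if k[0]=="top"]):
  p,r=fit(q,[560,-166,0],0);print(p.round(4));print(r.round(1).tolist())
p,r=fit(o,[560,-166,0,0],1);print(p.round(4))
E
```

```text
[ 5.609705e+02 -1.658143e+02 -1.210000e-02]
[[-0.3, 0.1], [-0.0, -0.3], [-0.2, -0.2], [-0.4, -0.1], [-0.3, 0.0], [-0.1, 0.2], [-0.0, 0.2], [0.0, -0.2], [0.1, -0.1], [0.2, 0.1], [-0.2, -0.4], [0.3, -0.4], [0.8, -0.0], [0.4, 0.0]]
[ 5.608386e+02 -1.661318e+02 -1.000000e-02]
[[-0.1, 0.1], [0.2, -0.3], [-0.2, -0.1], [-0.2, -0.1], [-0.1, 0.0], [-0.1, 0.3], [0.0, 0.2], [0.1, -0.2], [0.1, -0.1], [0.2, 0.1]]
[ 5.612664e+02 -1.661497e+02 -1.110000e-02 -1.249900e+00]
```

```bash
cat >> h.py <<'E'
from scipy.spatial.transform import Rotation as R
def to(x,y,z,yaw):
    from station import state
    s=state();A=R.from_rotvec(s["tool_rot"]);B=R.from_euler("z",yaw)*R.from_euler("x",np.pi)
    print("t",round(s["time"],2),"pos",s["eef_pos"].round(1),"w",round(s["grip_width"],1),"F",s["force"].round(1),"q",s["joint_positions"].round(2))
    print("cm",(A.inv().apply(np.array([x,y,z])-s["eef_pos"])/10).round(2),"rad",(A.inv()*B).as_rotvec().round(3))
E
python3 -m pendant '[{"tx":5,"ty":-3.3,"tz":-1,"az":0.1},{"tx":23,"ty":-15,"tz":-2,"az":0.36},{"tx":23,"ty":-15,"tz":-2,"az":0.36},{"tx":23,"ty":-15,"tz":-2,"az":0.36},{"tx":23,"ty":-15,"tz":-2,"az":0.36}]' 0
python3 -c "from h import *;to(623,-26,200,0)"
```

```text
t 0.1 pos [ 221.7 -584.   221.8] w 86.9 F [-0.   0.1 -0.3] q [ 1.19  0.33 -0.06  1.46  0.02  1.35 -0.09]
cm [ 57.32 -37.92   2.23] rad [-0.001  0.     0.363]validation failed for argument at $[0]...
```

```bash

python3 -m pendant '[{"tx":5,"ty":-3.3,"tz":-1,"ax":0,"ay":0,"az":0.1},{"tx":23,"ty":-15,"tz":-2,"ax":0,"ay":0,"az":0.36},{"tx":23,"ty":-15,"tz":-2,"ax":0,"ay":0,"az":0.36},{"tx":23,"ty":-15,"tz":-2,"ax":0,"ay":0,"az":0.36},{"tx":23,"ty":-15,"tz":-2,"ax":0,"ay":0,"az":0.36}]' 0 2>&1
python3 -c "from h import *;to(623,-26,200,0)"
```

```text
time: 0.72
eef_pos: [385.8, -359.0, 242.7]
tool_rot: [-3.141, -0.011, -0.001]
force: [-0.8, -0.1, -0.6]
grip_width: 45.0
gripper_force: 0.0
t 0.72 pos [ 385.8 -359.   242.7] w 45.0 F [-0.8 -0.1 -0.6] q [ 0.86  0.12 -0.21  1.68  0.02  1.35 -0.92]
cm [ 23.96 -33.13   4.29] rad [-0.    -0.     0.007]
```

```bash

python3 -m pendant '[{"tx":3.5,"ty":-5,"tz":0,"ax":0,"ay":0,"az":0},{"tx":7,"ty":-10,"tz":0,"ax":0,"ay":0,"az":0},{"tx":10.5,"ty":-15,"tz":0,"ax":0,"ay":0,"az":0},{"tx":14,"ty":-20,"tz":0,"ax":0,"ay":0,"az":0},{"tx":17,"ty":-24,"tz":0,"ax":0,"ay":0,"az":0}]' 2>&1
python3 -m pendant '[{"tx":3.5,"ty":-4.5,"tz":1,"ax":0,"ay":0,"az":0},{"tx":6,"ty":-8,"tz":3,"ax":0,"ay":0,"az":0},{"tx":7,"ty":-9.1,"tz":4.3,"ax":0,"ay":0,"az":0},{"tx":7,"ty":-9.1,"tz":4.3,"ax":0,"ay":0,"az":0}]' 2>&1
python3 -c "from h import *;to(623,-26,180,0)
import cv2
from station import camera
for n,(x,y,w,h) in dict(top=(305,200,80,80),side=(295,165,80,80)).items():
    cv2.imwrite('pics/c_%s.png'%n,cv2.resize(camera(n)['img'][y:y+h,x:x+w,::-1],(400,400),interpolation=cv2.INTER_CUBIC))
cv2.imwrite('pics/c.png',np.hstack([cv2.imread('pics/c_top.png'),cv2.imread('pics/c_side.png')]))
print(proj('top',[623,-26,200]),proj('side',[623,-26,200]))"
```

```text
time: 1.35
eef_pos: [553.8, -119.5, 242.4]
tool_rot: [-3.141, -0.006, 0.0]
force: [0.4, -0.8, 0.0]
grip_width: 1.5
gripper_force: 0.0
time: 1.85
eef_pos: [622.1, -30.6, 198.0]
tool_rot: [-3.141, -0.006, 0.004]
force: [-0.1, -0.6, 0.3]
grip_width: 0.5
gripper_force: 0.0
t 1.85 pos [622.1 -30.6 198. ] w 0.5 F [-0.1 -0.6  0.3] q [ 0.34  0.38 -0.48  1.48  0.18  1.33 -1.71]
cm [ 0.1  -0.46  1.8 ] rad [-0.     0.003  0.004]
[346.30205236 234.70108991] [336.12223502 195.36808268]
```

View pics/c.png

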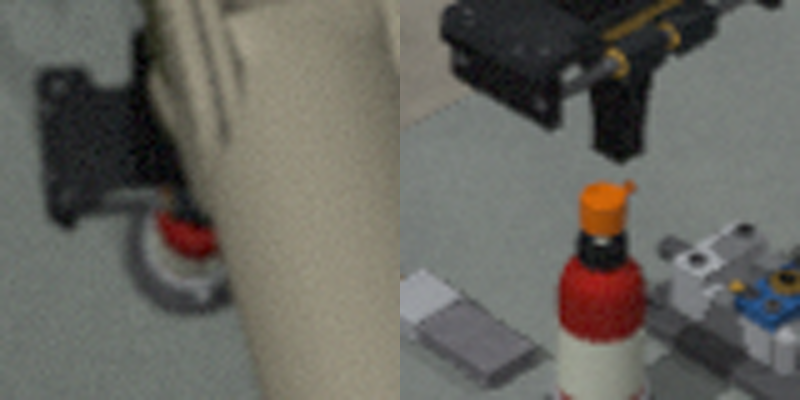

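The side view shows the shut fingertips at about (339,196), 2 px to the right of the cap at (336,205). That matches the 4.6 mm y offset still to make. I correct that and press.

```bash

python3 -m pendant '[{"tx":0.1,"ty":-0.46,"tz":0.8,"ax":0,"ay":0,"az":0},{"tx":0.1,"ty":-0.46,"tz":1.8,"ax":0,"ay":0,"az":0},{"tx":0.1,"ty":-0.46,"tz":2.4,"ax":0,"ay":0,"az":0},{"tx":0.1,"ty":-0.46,"tz":2.8,"ax":0,"ay":0,"az":0},{"tx":0.1,"ty":-0.46,"tz":2.8,"ax":0,"ay":0,"az":0}]' 2>&1
python3 -c "from h import *;to(623,-26,166,0)"
```

```text
time: 2.58
eef_pos: [623.4, -26.6, 171.7]
tool_rot: [3.141, 0.004, -0.001]
force: [-4.3, -2.1, 5.1]
grip_width: 0.6
gripper_force: 2.6
t 2.58 pos [623.4 -26.6 171.7] w 0.6 F [-4.3 -2.1  5.1] q [ 0.34  0.4  -0.47  1.51  0.19  1.27 -1.73]
cm [-0.03 -0.06  0.57] rad [0.001 0.001 0.002]
```

```bash

python3 -m pendant '[{"tx":0,"ty":0,"tz":0.3,"ax":0,"ay":0,"az":0},{"tx":0,"ty":0,"tz":0.6,"ax":0,"ay":0,"az":0},{"tx":0,"ty":0,"tz":0.85,"ax":0,"ay":0,"az":0},{"tx":0,"ty":0,"tz":0.85,"ax":0,"ay":0,"az":0},{"tx":0,"ty":0,"tz":0.85,"ax":0,"ay":0,"az":0}]' 2>&1

```

```text
time: 3.2
eef_pos: [623.7, -26.6, 166.3]
tool_rot: [3.14, 0.004, 0.002]
force: [-13.3, -1.6, 24.4]
grip_width: 0.5
gripper_force: 12.3
```

```bash

python3 -m pendant '[{"tx":0,"ty":0,"tz":0,"ax":0,"ay":0,"az":0},{"tx":0,"ty":0,"tz":-0.8,"ax":0,"ay":0,"az":0},{"tx":0,"ty":0,"tz":-2,"ax":0,"ay":0,"az":0},{"tx":0,"ty":0,"tz":-4.5,"ax":0,"ay":0,"az":0},{"tx":0,"ty":0,"tz":-6,"ax":0,"ay":0,"az":0}]' 2>&1
python3 -c "from h import *
a=.079;to(448.8-20*np.cos(a),243.7-20*np.sin(a),100,a)
import cv2
from station import camera
c=camera('side')['img'];cv2.imwrite('pics/cap2.png',c[:,:,::-1])
h=cv2.cvtColor(c[:,:,::-1].copy(),cv2.COLOR_BGR2HSV);m=cv2.inRange(h,(8,190,150),(18,255,255));k,l,st,ce=cv2.connectedComponentsWithStats(m);print([(st[i].tolist(),ce[i].round(1)) for i in range(1,k) if st[i,4]>15])"
```

```text
time: 3.82
eef_pos: [624.2, -26.0, 224.5]
tool_rot: [-3.141, -0.005, -0.002]
force: [0.1, 0.2, -0.1]
grip_width: 0.3
gripper_force: 0.0
t 3.83 pos [624.2 -26.  224.5] w 0.3 F [ 0.1  0.2 -0.1] q [ 0.34  0.37 -0.48  1.44  0.17  1.37 -1.72]
cm [-19.47 -26.87  12.42] rad [-0.    -0.002 -0.076]
[([331, 202, 10, 10, 57], array([334.8, 205.4]))]
```

```bash

python3 -m pendant '[{"tx":-3.5,"ty":-4.8,"tz":0,"ax":0,"ay":0,"az":-0.02},{"tx":-7,"ty":-9.7,"tz":0.5,"ax":0,"ay":0,"az":-0.04},{"tx":-10.5,"ty":-14.5,"tz":2,"ax":0,"ay":0,"az":-0.076},{"tx":-14,"ty":-19.3,"tz":4,"ax":0,"ay":0,"az":-0.076},{"tx":-17,"ty":-23.5,"tz":6,"ax":0,"ay":0,"az":-0.076}]' 5 2>&1
python3 -m pendant '[{"tx":-1.6,"ty":-2.2,"tz":2,"ax":0,"ay":0,"az":0},{"tx":-2.6,"ty":-3.4,"tz":4.5,"ax":0,"ay":0,"az":0},{"tx":-2.6,"ty":-3.4,"tz":6,"ax":0,"ay":0,"az":0},{"tx":-2.6,"ty":-3.4,"tz":6,"ax":0,"ay":0,"az":0}]' 2>&1
python3 -c "from h import *
a=.079;x,y=448.8-20*np.cos(a),243.7-20*np.sin(a);to(x,y,26,a)
import cv2
from station import camera
for n,(x,y,w,h) in dict(top=(200,255,100,100),side=(240,250,120,120)).items():
    cv2.imwrite('pics/d_%s.png'%n,cv2.resize(camera(n)['img'][y:y+h,x:x+w,::-1],(400,400),interpolation=cv2.INTER_CUBIC))
cv2.imwrite('pics/d.png',np.hstack([cv2.imread('pics/d_top.png'),cv2.imread('pics/d_side.png')]))"
```

```text
time: 4.5
eef_pos: [451.5, 209.9, 162.3]
tool_rot: [3.139, 0.125, 0.001]
force: [0.5, 1.2, -0.6]
grip_width: 42.1
gripper_force: 0.0
time: 5.0
eef_pos: [424.5, 239.2, 102.1]
tool_rot: [3.138, 0.123, -0.003]
force: [0.3, 0.9, -0.1]
grip_width: 49.8
gripper_force: 0.0
t 5.0 pos [424.5 239.2 102.1] w 49.8 F [ 0.3  0.9 -0.1] q [ 0.04  0.21 -0.7   1.93  0.15  1.06 -2.22]
cm [ 0.47 -0.26  7.61] rad [ 0.001  0.002 -0.001]
```

View pics/d.png

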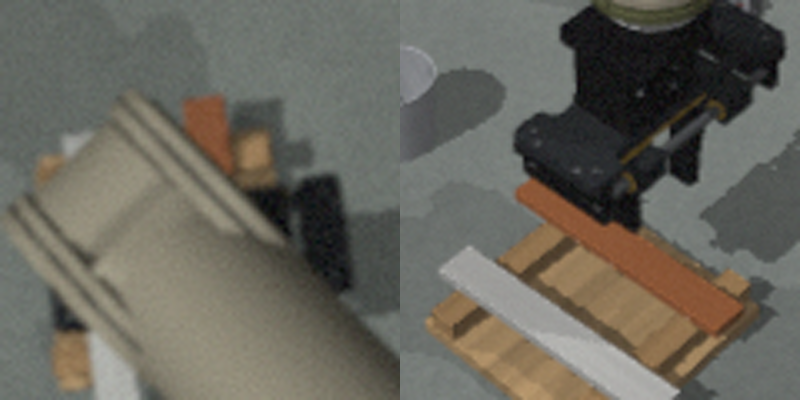

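The picture shows the fingers straddling the copper bar and the aluminium bar clear of them. I descend and grip.

```bash

python3 -m pendant '[{"tx":0.47,"ty":-0.26,"tz":2,"ax":0,"ay":0,"az":0},{"tx":0.47,"ty":-0.26,"tz":4.5,"ax":0,"ay":0,"az":0},{"tx":0.47,"ty":-0.26,"tz":6.5,"ax":0,"ay":0,"az":0},{"tx":0.47,"ty":-0.26,"tz":7.6,"ax":0,"ay":0,"az":0},{"tx":0.47,"ty":-0.26,"tz":7.6,"ax":0,"ay":0,"az":0}]' 2>&1
python3 -m pendant '[{"tx":0,"ty":0,"tz":0,"ax":0,"ay":0,"az":0},{"tx":0,"ty":0,"tz":0,"ax":0,"ay":0,"az":0},{"tx":0,"ty":0,"tz":0,"ax":0,"ay":0,"az":0},{"tx":0,"ty":0,"tz":0,"ax":0,"ay":0,"az":0},{"tx":0,"ty":0,"tz":0,"ax":0,"ay":0,"az":0}]' 2 50 2>&1
```

```text
time: 5.72
eef_pos: [429.2, 242.9, 27.1]
tool_rot: [3.139, 0.123, -0.0]
force: [0.2, 0.5, -0.2]
grip_width: 50.1
gripper_force: 0.0
time: 6.35
eef_pos: [429.3, 243.7, 27.6]
tool_rot: [-3.139, -0.124, -0.002]
force: [-2.1, 1.0, 5.7]
grip_width: 29.3
gripper_force: 50.0
```

```bash

python3 -m pendant '[{"tx":0,"ty":0,"tz":-0.5,"ax":0,"ay":0,"az":0},{"tx":0,"ty":0,"tz":-2,"ax":0,"ay":0,"az":0},{"tx":0,"ty":0,"tz":-5,"ax":0,"ay":0,"az":0},{"tx":0,"ty":0,"tz":-8,"ax":0,"ay":0,"az":0},{"tx":0,"ty":0,"tz":-9,"ax":0,"ay":0,"az":0}]' 2>&1
python3 -c "from h import *
J=lambda x,y,a=-.011:(561+np.cos(a)*x-np.sin(a)*y,-166+np.sin(a)*x+np.cos(a)*y)
print(J(-135,0));to(*J(-135,0),120,-.011)"
```

```text
time: 6.98
eef_pos: [429.6, 243.4, 119.0]
tool_rot: [-3.139, -0.123, -0.004]
force: [0.4, -0.2, -5.9]
grip_width: 29.5
gripper_force: 50.0
(np.float64(426.0081674176447), np.float64(-164.51502994731882))
t 6.97 pos [429.6 243.4 119. ] w 29.5 F [ 0.4 -0.2 -5.9] q [ 0.05  0.2  -0.71  1.9   0.15  1.09 -2.21]
cm [-3.56 40.64 -0.13] rad [-0.    -0.003  0.09 ]
```

```bash

python3 -m pendant '[{"tx":0,"ty":3,"tz":0,"ax":0,"ay":0,"az":0.02},{"tx":-0.5,"ty":7.5,"tz":0,"ax":0,"ay":0,"az":0.04},{"tx":-1,"ty":12,"tz":0,"ax":0,"ay":0,"az":0.06},{"tx":-1.5,"ty":17,"tz":0,"ax":0,"ay":0,"az":0.08},{"tx":-2,"ty":22,"tz":0,"ax":0,"ay":0,"az":0.09}]' 2>&1
python3 -m pendant '[{"tx":0,"ty":5,"tz":0,"ax":0,"ay":0,"az":0},{"tx":0,"ty":9.5,"tz":0,"ax":0,"ay":0,"az":0},{"tx":0,"ty":14,"tz":0,"ax":0,"ay":0,"az":0},{"tx":0,"ty":17,"tz":0,"ax":0,"ay":0,"az":0},{"tx":0,"ty":18,"tz":0,"ax":0,"ay":0,"az":0}]' 2>&1
python3 -c "from h import *
J=lambda x,y,a=-.011:(561+np.cos(a)*x-np.sin(a)*y,-166+np.sin(a)*x+np.cos(a)*y)
to(*J(-135,0),80,-.011)"
```

```text
time: 7.6
eef_pos: [425.5, 20.5, 116.6]
tool_rot: [3.141, -0.018, -0.001]
force: [1.9, -0.1, -4.8]
grip_width: 29.3
gripper_force: 50.0
time: 8.22
eef_pos: [423.3, -159.4, 116.3]
tool_rot: [-3.141, 0.022, 0.002]
force: [-0.5, 0.5, -5.6]
grip_width: 29.4
gripper_force: 50.0
t 8.22 pos [ 423.3 -159.4  116.3] w 29.4 F [-0.5  0.5 -5.6] q [ 0.57  0.07 -0.32  2.01  0.02  1.07 -1.34]
cm [0.28 0.51 3.63] rad [-0.     0.001 -0.003]
```

```bash

python3 -m pendant '[{"tx":0.28,"ty":0.51,"tz":2,"ax":0,"ay":0,"az":0},{"tx":0.28,"ty":0.51,"tz":4.5,"ax":0,"ay":0,"az":0},{"tx":0.28,"ty":0.51,"tz":7,"ax":0,"ay":0,"az":0},{"tx":0.28,"ty":0.51,"tz":8.8,"ax":0,"ay":0,"az":0},{"tx":0.28,"ty":0.51,"tz":8.8,"ax":0,"ay":0,"az":0}]' 2>&1
python3 -c "from h import *
J=lambda x,y,a=-.011:(561+np.cos(a)*x-np.sin(a)*y,-166+np.sin(a)*x+np.cos(a)*y)
to(*J(-135,0),20,-.011)
import cv2
from station import camera
for n,(x,y,w,h) in dict(top=(360,220,70,105),side=(340,200,100,75)).items():
    cv2.imwrite('pics/e_%s.png'%n,cv2.resize(camera(n)['img'][y:y+h,x:x+w,::-1],None,fx=5,fy=5,interpolation=cv2.INTER_CUBIC))
m=np.zeros((525,850,3),np.uint8);m[:,:350]=cv2.imread('pics/e_top.png');m[:375,350:]=cv2.imread('pics/e_side.png')
cv2.imwrite('pics/e.png',m[:,50:])"
```

```text
time: 8.85
eef_pos: [425.7, -161.6, 27.7]
tool_rot: [-3.14, 0.016, 0.005]
force: [-0.2, -0.3, -5.1]
grip_width: 29.3
gripper_force: 50.0
t 8.85 pos [ 425.7 -161.6   27.7] w 29.3 F [-0.2 -0.3 -5.1] q [ 0.56  0.2  -0.32  2.08  0.08  0.87 -1.39]
cm [0.03 0.29 0.77] rad [-0.002  0.003  0.001]
```

View pics/e.png

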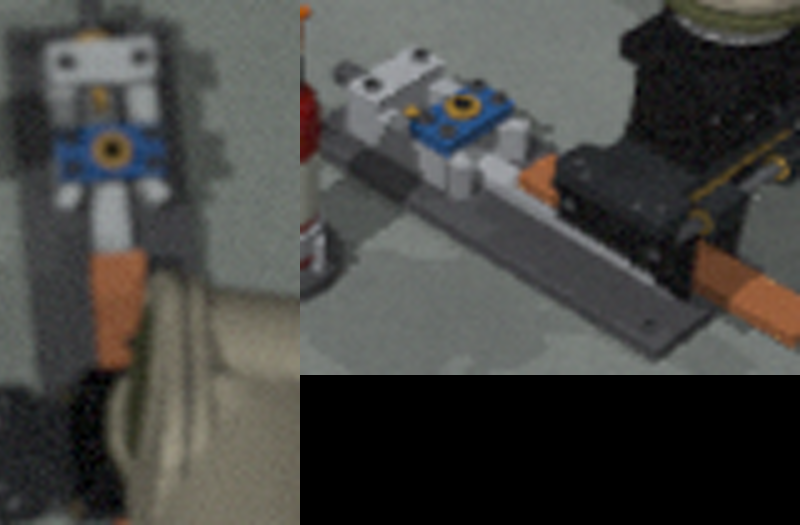

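The bar's leading end spans columns 92–147 at row 253 of the crop, with the strip beneath it at about 93–130. I convert that to jig coordinates.

```bash
python3 -c "from h import *
T=lambda x,y:(370+x/5-.5,220+y/5-.5)
def w(uv,z):return least_squares(lambda p:proj('top',[p[0],p[1],z])-uv,[500,-160]).x
def j(p,a=-.011):
    d=p-np.array([561,-166]);return np.array([np.cos(a)*d[0]+np.sin(a)*d[1],-np.sin(a)*d[0]+np.cos(a)*d[1]])
for u in((92,254),(147,251),(95,368)):print(j(w(T(*u),41)).round(1))
print('bush',j(w(T(113,149),53)).round(1))
print('strip',[j(w(T(x,215),20)).round(1).tolist() for x in (92,131)])
print(j(np.array([425.7,-161.6])))"
```

```text
[-16.3  16.2]
[-16.4 -15.9]
[-82.7  20.3]
bush [42.8  0.4]
strip [[10.2, 11.1], [8.9, -12.0]]
[-135.34021346    2.91146382]
```

```bash
python3 -c "from h import *
import cv2
from station import camera
im=sum(camera('top')['img'].astype(float) for _ in range(4))/4
d=im[:,:,0]-im[:,:,2]
def w(uv,z):return least_squares(lambda p:proj('top',[p[0],p[1],z])-uv,[500,-160]).x
def j(p,a=-.011):
    d=p-np.array([561,-166]);return np.array([np.cos(a)*d[0]+np.sin(a)*d[1],-np.sin(a)*d[0]+np.cos(a)*d[1]])
for r in range(268,297,2):
    row=d[r,376:412];t=row.max()/2;i=np.where(row>t)[0]
    a,b=i[0],i[-1];L=376+a-(row[a]-t)/(row[a]-row[a-1]);Rr=376+b+(row[b]-t)/(row[b]-row[b+1])
    print(r,round(L,1),round(Rr,1),j(w((L,r),41)).round(1),j(w((Rr,r),41)).round(1),row.max().round())
s=im.sum(2)
for r in (250,254,258,262): print(r,s[r,376:412].round().astype(int).tolist())
"
```

```text
268 396.0 398.2 [-10.9  -8. ] [-11.3 -14.4] 12.0
270 388.1 398.8 [-15.4  15.4] [-17.3 -15.5] 72.0
272 387.9 399.0 [-21.3  16.6] [-23.2 -15.6] 85.0
274 388.2 399.2 [-27.2  16.3] [-29.1 -15.8] 83.0
276 388.5 399.5 [-33.1  16. ] [-34.9 -15.9] 82.0
278 388.7 399.3 [-38.9  15.7] [-40.7 -14.7] 79.0
280 388.8 398.8 [-44.8  16.2] [-46.5 -12.9] 74.0
282 388.8 398.3 [-50.6  16.6] [-52.2 -11. ] 75.0
284 389.1 397.8 [-56.5  16.2] [-58.   -8.9] 76.0
286 389.3 396.9 [-62.3  16.2] [-63.6  -5.8] 73.0
288 389.6 395.6 [-68.1  15.9] [-69.2  -1.4] 74.0
290 389.7 396.5 [-74.  16.] [-75.1  -3.5] 75.0
292 389.7 396.3 [-79.7  16.4] [-80.8  -2.5] 54.0Traceback (most recent call last):
  File "<string>", line 11, in <module>
    a,b=i[0],i[-1];L=376+a-(row[a]-t)/(row[a]-row[a-1]);Rr=376+b+(row[b]-t)/(row[b]-row[b+1])
                                                                                    ~~~^^^^^
IndexError: index 36 is out of bounds for axis 0 with size 36
```

The left edge runs straight along the jig axis and the bar's centre is 0.3 mm off the centre line, so the alignment is good. I lower the bar onto the strip.

```bash

python3 -m pendant '[{"tx":0,"ty":0,"tz":0.5,"ax":0,"ay":0,"az":0},{"tx":0,"ty":0,"tz":0.8,"ax":0,"ay":0,"az":0},{"tx":0,"ty":0,"tz":0.95,"ax":0,"ay":0,"az":0},{"tx":0,"ty":0,"tz":1.05,"ax":0,"ay":0,"az":0},{"tx":0,"ty":0,"tz":1.05,"ax":0,"ay":0,"az":0}]' 2>&1
```

```text
time: 9.78
eef_pos: [427.0, -162.9, 18.5]
tool_rot: [3.142, -0.018, -0.0]
force: [0.7, 0.4, -6.9]
grip_width: 29.6
gripper_force: 50.0
```

```bash

python3 -m pendant '[{"tx":0,"ty":0,"tz":0.1,"ax":0,"ay":0,"az":0},{"tx":0,"ty":0,"tz":0.15,"ax":0,"ay":0,"az":0},{"tx":0,"ty":0,"tz":0.15,"ax":0,"ay":0,"az":0}]' 2>&1
```

```text
time: 10.15
eef_pos: [427.1, -162.9, 17.1]
tool_rot: [3.141, -0.018, 0.0]
force: [1.1, 0.4, -4.6]
grip_width: 29.0
gripper_force: 50.0
```

```bash

python3 -m pendant '[{"tx":0,"ty":0,"tz":0.07,"ax":0,"ay":0,"az":0},{"tx":0,"ty":0,"tz":0.12,"ax":0,"ay":0,"az":0},{"tx":0,"ty":0,"tz":0.12,"ax":0,"ay":0,"az":0}]' 2>&1
```

```text
time: 10.52
eef_pos: [427.1, -162.9, 16.5]
tool_rot: [3.141, -0.018, 0.0]
force: [-5.7, 2.3, 7.8]
grip_width: 29.7
gripper_force: 50.0
```

```bash

python3 -m pendant '[{"tx":0.8,"ty":0,"tz":-0.08,"ax":0,"ay":0,"az":0},{"tx":2,"ty":0.02,"tz":-0.08,"ax":0,"ay":0,"az":0},{"tx":3.2,"ty":0.03,"tz":-0.08,"ax":0,"ay":0,"az":0},{"tx":4.2,"ty":0.04,"tz":-0.08,"ax":0,"ay":0,"az":0},{"tx":4.5,"ty":0.04,"tz":-0.08,"ax":0,"ay":0,"az":0}]' 2>&1
```

```text
time: 11.15
eef_pos: [472.5, -163.7, 16.6]
tool_rot: [-3.141, 0.017, 0.001]
force: [-10.1, 0.4, 9.6]
grip_width: 29.6
gripper_force: 50.0
```

```bash

python3 -m pendant '[{"tx":0,"ty":0,"tz":-0.07,"ax":0,"ay":0,"az":0},{"tx":0.6,"ty":0,"tz":-0.07,"ax":0,"ay":0,"az":0},{"tx":1.4,"ty":0,"tz":-0.07,"ax":0,"ay":0,"az":0},{"tx":2.2,"ty":0,"tz":-0.07,"ax":0,"ay":0,"az":0},{"tx":2.8,"ty":0,"tz":-0.07,"ax":0,"ay":0,"az":0}]' 2>&1
python3 -c "from h import *
import cv2
from station import camera,state
for n,(x,y,w,h) in dict(top=(360,220,70,105),side=(340,200,90,75)).items():
    cv2.imwrite('pics/f_%s.png'%n,cv2.resize(camera(n)['img'][y:y+h,x:x+w,::-1],None,fx=5,fy=5,interpolation=cv2.INTER_CUBIC))
m=np.zeros((525,800,3),np.uint8);m[:,:350]=cv2.imread('pics/f_top.png');m[:375,350:]=cv2.imread('pics/f_side.png')
cv2.imwrite('pics/f.png',m);print(state()['force'])"
```

```text
time: 11.78
eef_pos: [500.7, -164.0, 17.3]
tool_rot: [-3.142, 0.017, -0.0]
force: [-1.5, 0.7, -4.1]
grip_width: 29.2
gripper_force: 50.0
[ 0.60639717 -0.30607926 -4.95694739]
```

View pics/f.png

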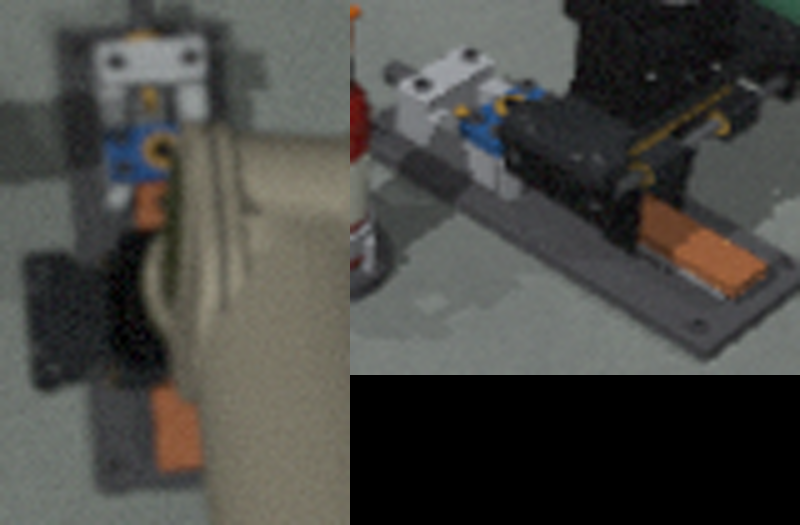

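The bar is under the bush plate and lined up with the rails, with the gripper clear of the plate. I ease it in from here.

```bash

python3 -m pendant '[{"tx":0.3,"ty":0,"tz":0.04,"ax":0,"ay":0,"az":0},{"tx":0.7,"ty":0,"tz":0.04,"ax":0,"ay":0,"az":0},{"tx":1.1,"ty":0,"tz":0.04,"ax":0,"ay":0,"az":0},{"tx":1.5,"ty":0,"tz":0.04,"ax":0,"ay":0,"az":0},{"tx":1.7,"ty":0,"tz":0.04,"ax":0,"ay":0,"az":0}]' 2>&1
```

```text
time: 12.5
eef_pos: [515.2, -164.3, 16.6]
tool_rot: [-3.141, 0.018, 0.007]
force: [-13.3, 0.8, 6.8]
grip_width: 29.3
gripper_force: 50.0
```

```bash

python3 -m pendant '[{"tx":0.1,"ty":0,"tz":-0.04,"ax":0,"ay":0,"az":0},{"tx":0.2,"ty":0,"tz":-0.04,"ax":0,"ay":0,"az":0},{"tx":0.3,"ty":0,"tz":-0.04,"ax":0,"ay":0,"az":0},{"tx":0.4,"ty":0,"tz":-0.04,"ax":0,"ay":0,"az":0},{"tx":0.5,"ty":0,"tz":-0.04,"ax":0,"ay":0,"az":0}]' 2>&1
```

```text
time: 13.12
eef_pos: [519.6, -164.4, 16.7]
tool_rot: [-3.141, 0.018, 0.008]
force: [-11.1, 1.3, 1.5]
grip_width: 29.2
gripper_force: 50.0
```

```bash

python3 -m pendant '[{"tx":0.1,"ty":0,"tz":0,"ax":0,"ay":0,"az":0},{"tx":0.2,"ty":0,"tz":0,"ax":0,"ay":0,"az":0},{"tx":0.3,"ty":0,"tz":0,"ax":0,"ay":0,"az":0},{"tx":0.4,"ty":0,"tz":0,"ax":0,"ay":0,"az":0},{"tx":0.4,"ty":0,"tz":0,"ax":0,"ay":0,"az":0}]' 2>&1
```

```text
time: 13.75
eef_pos: [522.7, -164.5, 16.6]
tool_rot: [-3.141, 0.018, 0.011]
force: [-14.3, 1.5, 6.0]
grip_width: 29.4
gripper_force: 50.0
```

```bash

python3 -m pendant '[{"tx":0.1,"ty":0,"tz":-0.02,"ax":0,"ay":0,"az":0},{"tx":0.2,"ty":0,"tz":-0.02,"ax":0,"ay":0,"az":0},{"tx":0.3,"ty":0,"tz":-0.02,"ax":0,"ay":0,"az":0},{"tx":0.4,"ty":0,"tz":-0.02,"ax":0,"ay":0,"az":0},{"tx":0.4,"ty":0,"tz":-0.02,"ax":0,"ay":0,"az":0}]' 2>&1
```

```text
time: 14.38
eef_pos: [526.2, -164.5, 16.7]
tool_rot: [-3.141, 0.019, 0.013]
force: [-17.6, 1.3, 6.5]
grip_width: 29.3
gripper_force: 50.0
```

```bash

python3 -m pendant '[{"tx":0.08,"ty":0,"tz":0,"ax":0,"ay":0,"az":0},{"tx":0.15,"ty":0,"tz":0,"ax":0,"ay":0,"az":0},{"tx":0.2,"ty":0,"tz":0,"ax":0,"ay":0,"az":0},{"tx":0.2,"ty":0,"tz":0,"ax":0,"ay":0,"az":0}]' 2>&1
```

```text
time: 14.88
eef_pos: [526.2, -164.5, 16.6]
tool_rot: [-3.141, 0.019, 0.019]
force: [-26.8, 2.7, 16.1]
grip_width: 29.2
gripper_force: 50.0
```

```bash

python3 -m pendant '[{"tx":0.05,"ty":0,"tz":-0.06,"ax":0,"ay":0,"az":0},{"tx":0.1,"ty":0,"tz":-0.1,"ax":0,"ay":0,"az":0},{"tx":0.1,"ty":0,"tz":-0.1,"ax":0,"ay":0,"az":0},{"tx":0.1,"ty":0,"tz":-0.1,"ax":0,"ay":0,"az":0}]' 2>&1
python3 -c "from h import *
import cv2
from station import camera,state
for n,(x,y,w,h) in dict(top=(360,220,70,105),side=(340,200,90,75)).items():
    cv2.imwrite('pics/g_%s.png'%n,cv2.resize(camera(n)['img'][y:y+h,x:x+w,::-1],None,fx=5,fy=5,interpolation=cv2.INTER_CUBIC))
m=np.zeros((525,800,3),np.uint8);m[:,:350]=cv2.imread('pics/g_top.png');m[:375,350:]=cv2.imread('pics/g_side.png')
cv2.imwrite('pics/g.png',m);print(state()['force'])
for u in [(85,0,30),(-115,15,30),(-115,-15,30)]:
    print([((proj(n,[561+u[0]+.011*u[1],-166-.011*u[0]+u[1],u[2]])-o+.5)*5).round() for n,o in(('top',[360,220]),('side',[270,200]))])"
```

```text
time: 15.38
eef_pos: [526.2, -164.5, 16.7]
tool_rot: [-3.141, 0.019, 0.022]
force: [-26.9, 1.6, 8.9]
grip_width: 29.8
gripper_force: 50.0
[-26.81078566   1.61157859   8.95324812]
[array([152.,  87.]), array([463., 104.])]
[array([156., 425.]), array([702., 268.])]
[array([208., 422.]), array([735., 244.])]
```

View pics/g.png

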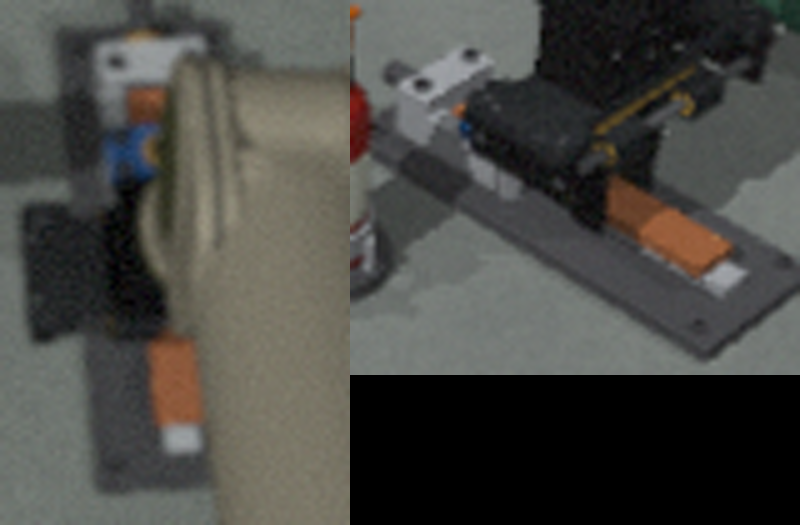

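The bar's tail is where it should be for a seated bar (predicted (156,425) in the top crop and (702,268) in the side crop), and its end fills the channel up to the stop block. I hold once more and hand in.

```bash

python3 -m pendant '[{"tx":0.05,"ty":0,"tz":0,"ax":0,"ay":0,"az":0},{"tx":0.05,"ty":0,"tz":0,"ax":0,"ay":0,"az":0},{"tx":0.05,"ty":0,"tz":0,"ax":0,"ay":0,"az":0},{"tx":0.05,"ty":0,"tz":0,"ax":0,"ay":0,"az":0}]' 2>&1 && python3 -c "
from station import *
print(sign_off())"
```

```text
time: 15.98
eef_pos: [526.2, -164.6, 16.7]
tool_rot: [-3.141, 0.019, 0.024]
force: [-29.1, 2.0, 12.3]
grip_width: 29.4
gripper_force: 50.0
the job is handed in; nothing more can be done
None
```

I pressed the nozzle cap fully down and let it come up. The copper bar is seated against the stop block and held there with about 29 N of push. I handed the job in at about 16 s; `sign_off()` gave no verdict.

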